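# Hang the second sauce dipper on the rack arm

## Task

One hook-handled dipper already hangs on the rack's arm. Take the other hook-handled dipper from the counter and hang it by its hook on the free part of the same arm, beside the first, and leave it hanging straight and still. Do not knock off or shove along the one that hangs there, and leave the straight-handled dipper standing where it is.

Things in the scene. Friction and masses are not known exactly. Their poses are not given: they have to be found in the camera images.
- dipper: Steel dipper to hang, on the counter, 0.15 kg. Origin: underside of the cup, below the hook; z up. Cup 60 mm wide, 45 high. Its strap (4 thick, 20 wide along y) rises at -x, vertical at x=-17 from z=85 to 155, bends over like a roof (ridge along y, top 175, underside 169) and ends in a lip at x=+17, z=155 down to 115. Hook 38 mm wide outside, 30 inside. Grip its -x and +x faces, z=115-155.
- hung_dipper: The same kind of dipper (same shape and axes), hanging loose and plumb on the rack's arm nearer the post, 60 to 95 mm from it. On either dipper the arm lies along y inside the hook, between fingers that grip it. The arm can enter the hook from +x, through the 70 mm gap between cup rim and lip, or endways.
- rack: Fixed dark rack. Origin: at counter level on the axis of its post; z up. Base plate 130 x 220 mm, 12 thick. From the post's top (246 mm high) one round horizontal arm, 10 mm thick, axis at z=235, runs 260 mm along the rack's -y to a turned-up tip (top z=260). It turns with the rack's yaw. A dipper hanging on it has its origin under the arm at z=73, y axis along the arm.
- straight_dipper: Bystander: steel dipper with the same cup but a plain straight strap handle, no hook, 130 mm high; stands loose on the counter. Origin: underside of the cup, z up. A loose white sauce bottle, 56 mm wide and 135 high, stands near too (not listed); the three standing things are 0.12 m or more apart.
Not all that is in view belongs to the job. What is shaped like the dipper but green or yellow is not meant.

How it is judged:
At the end, for the whole second after the job is handed in: Dipper hangs on the arm: origin within 25 mm of under the arm, 20 to 250 mm from the post along it, 60 to 85 mm above the counter, tilt under 11 degrees, slower than 60 mm/s. First dipper hangs likewise, within 30 mm of its start; straight-handled dipper upright within 30 mm of its start (x of dipper in the frame of rack between -0.025 and 0.025 m and y of dipper in the frame of rack between -0.25 and -0.02 m and height (world z) of dipper between 0.06 and 0.085 m and angle between each of dipper, hung_dipper, straight_dipper's own z axis and vertical below 0.2 rad and linear speed of each of dipper, hung_dipper below 0.06 m/s and x of hung_dipper in the frame of rack between -0.025 and 0.025 m and height (world z) of hung_dipper between 0.06 and 0.085 m and distance of each of hung_dipper, straight_dipper from where it was at the start of the episode below 0.03 m); the robot touches nothing.
It fails at once if the first dipper is knocked off the arm or shoved (moved more than 50 mm) (distance of hung_dipper from where it was at the start of the episode above 0.05 m).
It fails at once if the straight-handled dipper is knocked over (tilted more than 30 degrees) (angle between straight_dipper's own z axis and vertical above 0.52 rad).
It also fails if it takes over 51 s, if anything falls off the work surface, if the arm or the gripper's body presses on something with over 40 N, if the wrist force passes 120 N, or if a joint passes its speed limit or range.

## Robot

A 6-joint arm with a two-finger parallel gripper is mounted at the origin on the work surface. World frame = base frame: x ahead of the robot, y to its left, z up, the work surface at z = 0. Lengths are in m, angles in rad, forces in N, time in s.
With the tool pointing down it reaches from about 0.35 to 0.975 m from the base axis. Payload 4.9 kg.
Tool frame: the origin (TCP) lies at the very end of the fingers, on their centre line; the grasp point (between the pads) lies 19 mm behind it; z points along the fingers, y is the line along which they close (so a half turn about z gives the same grasp; the last joint's range is limited). The gripper opens to 85 mm and grips with 20 to 120 N. Pads are 22 mm wide; open, the fingers measure 114 mm over their backs; the gripper's body (76 mm by 85 mm) begins 54 mm behind the grasp point. The pads swing forward as they close: fully open they stand 13 mm farther back than shut.
Start: joints at [-1.415, 0.053, 1.613, -0, 1.476, -0.119], TCP at [0.17, -0.602, 0.231] pointing down, gripper open.
Joint ranges: [-3.01, 3.01], [-1.01, 2.22], [0.06, 2.58], [-1.02, 4.17], [0.09, 2.62], [-3.14, 3.14]. Speed limits (rad/s): [2.57, 2.57, 3.14, 3.14, 3.14, 3.14].

## Interface

Orientations are given as a rotation vector (axis times angle).
In Python, from bench import bot gives the robot as it stands.
- The arm moves only by the tool carry_out, never from a script. Its argument "moves" is a list of rows, each an object of numbers: "wx", "wy", "wz": the turn, a rotation vector about the tool's x, y, z each as a share of 45 degrees, from -1 to 1; "tx", "ty", "tz": the shift along the tool's x, y, z each as a share of 500 mm, from -1 to 1; "claw": the closure in counts, from 0 (fully open) to 255 (shut). A call has 1 to 10 rows; each row is the pose to reach, as a shift and turn from the pose commanded when the call began, along the tool's axes at that moment; what a row does not reach only later rows make up. A row lasts 1/8 s, in which the tool goes at most 62.5 mm and 10.7 degrees, less where a joint would pass 70% of its speed; a pose out of reach is approached as far as the arm can. A call with a number of a shift or a turn outside -1 to 1 is refused whole. A call with a gripper value outside its range is refused whole. The fingers move at their own pace and stop on an object; "force" is the grip in N (left out, the last holds). Time passes only in rows, so rows that repeat a pose let the fingers close. It gives the time, the measured TCP pose, the force, the opening and the grip force at its end, in the units of the state.
- bot.read_state(): the state, without advancing time (a new reading comes with each control period).
- bot.read_camera(name): name is "side" or "top" or "wrist"; returns the picture (480x640x3 uint8, red, green, blue); there is no depth.
- bot.camera_model(name): a dict with "fx", "fy", "cx", "cy" (pixels), "R" (3x3) and "t" (3): a world point X has camera coordinates R X + t; the wrist camera has in their place "mount" (4x4, takes a point from camera to tool coordinates, whose origin is the TCP and whose axes are the flange's). Camera axes: x right, y down, z forward; pixel columns grow to the right and rows downward; lengths in m; the calibration is good to about 2 mm. A picture is of the moment at which its call begins: read the wrist's pose just before it. camera_model takes no time and is no camera call.
- bot.job_done(): hands the job in; it is judged then, once.
Trained networks look in the newest picture that a camera, given by its name, has taken for a name from the list of things; names that differ only in an ending like _2 or _b are one class to them, and where a whole thing is asked for, a point or a joint stands for the part that bears it (a point fixed in the world has none). Each returns a list of dicts, best first, with "confidence" (0 to 1); they miss things now and then, are a little off and sometimes report something else, mostly with a low value. They report only what shows in the picture. A call takes as long as a camera call. They do not tell look-alikes from the thing itself.
- bot.boxes_of(camera, name): "centre" ([x, y, z] in m, in the coordinates of the camera as it stood for that picture, good to about 4 mm: the middle of the surface that is visible of it).
The state is a dict: "t": time; "joint_pos": joint angles; "dq": joint speeds; "joint_efforts": joint torques, N m; "tool_pos": TCP position; "eef_rot": TCP orientation; "ft_force": force on the tool from outside, world axes, zero at the start; "torque": the same for the moment, N m; "finger_gap": finger opening in m; "grip_force": force on a finger pad.
Only numpy, scipy, OpenCV 4.12 (cv2) and the standard library are available. Lean on these libraries where they do the work, as an engineer would, in place of code of your own. Each camera call takes 0.05 s, during which the arm holds its last target. There are 200 camera calls.

## Working session

There is one attempt and no reset: what is moved stays moved. The work goes in short steps, Python scripts to look and compute and a tool call to move; the robot and the scene stay as the last step left them, time stands still between calls to the robot, and variables do not carry over. Pictures are saved under pics/ and viewed, at most 11 in all, crops included, and the job is handed in when it is done.

Besides the shell and the picture viewer there is one more tool, called after "Call:" as a command line: name --argument value ..., lists and objects as JSON in quotes. carry_out: Moves the arm, as the interface text tells. Shift numbers are shares of 500 mm and turn numbers shares of 45 degrees, none past 1 either way. Its arguments: {"type":"object","properties":{"moves":{"type":"array","items":{"type":"object","properties":{"wx":{"type":"number","minimum":-1,"maximum":1},"wy":{"type":"number","minimum":-1,"maximum":1},"wz":{"type":"number","minimum":-1,"maximum":1},"tx":{"type":"number","minimum":-1,"maximum":1},"ty":{"type":"number","minimum":-1,"maximum":1},"tz":{"type":"number","minimum":-1,"maximum":1},"claw":{"type":"number"}}}},"force":{"type":"number"}},"required":["moves"]}

```bash
mkdir -p pics
cat > h.py <<'E'
import numpy as np, cv2
from bench import bot
from scipy.spatial.transform import Rotation as Rn
def cam(n):
    s=bot.read_state(); m=bot.camera_model(n)
    if 'mount' in m:
        T=np.eye(4);T[:3,:3]=Rn.from_rotvec(s['eef_rot']).as_matrix();T[:3,3]=s['tool_pos'];T=T@np.array(m['mount'])
        R=T[:3,:3].T;t=-R@T[:3,3]
    else: R=np.array(m['R']);t=np.array(m['t'])
    K=np.array([[m['fx'],0,m['cx']],[0,m['fy'],m['cy']],[0,0,1]])
    return K,R,t
def shot(n,f=None):
    c=cam(n);im=bot.read_camera(n)
    if f: cv2.imwrite('pics/'+f,cv2.cvtColor(im,cv2.COLOR_RGB2BGR))
    return c,im
def find(n,c,name):
    K,R,t=c
    for d in bot.boxes_of(n,name):
        p=np.array(d['centre']);u=K@p
        print(n,name,round(d['confidence'],2),(R.T@(p-t)).round(3),(u[:2]/u[2]).round())
def proj(c,X):
    K,R,t=c;p=(np.atleast_2d(X)@R.T+t)@K.T
    return p[:,:2]/p[:,2:]
def ray(c,uv,z):
    K,R,t=c;d=R.T@np.linalg.solve(K,[uv[0],uv[1],1]);o=-R.T@t
    return o+d*(z-o[2])/d[2]
E
python3 - <<'E'
from h import *
s=bot.read_state();print(s['tool_pos'],s['eef_rot'],s['t'])
ims=[]
for n in('side','top'):
    c,im=shot(n,n+'0.png');print(n,'campos',-c[1].T@c[2],c[1][2],c[0][0,0])
    for k in('dipper','rack','straight_dipper'): find(n,c,k)
E
```

```text
[ 0.16949461 -0.60093435  0.23006624] [-3.10995504e+00 -4.30025184e-01  3.23969750e-05] 0.0
side campos [0.42946597 0.89999822 0.57354086] [ 0.05428183 -0.87347653 -0.4838308 ] 545.1961371112325
side dipper 0.9 [ 0.384 -0.375  0.038] [371. 185.]
side dipper 0.86 [ 0.474 -0.301  0.038] [334. 197.]
side dipper 0.61 [ 0.496 -0.43   0.045] [327. 174.]
side rack 0.65 [0.524 0.345 0.011] [284. 403.]
side straight_dipper 0.65 [ 0.457 -0.057  0.033] [339. 249.]
top campos [ 0.41919339 -0.01245089  1.10627576] [ 0.07190136  0.00193418 -0.99740987] 467.27622275570786
top dipper 0.97 [ 0.475 -0.318  0.035] [453. 252.]
top dipper 0.73 [ 0.384 -0.383  0.035] [483. 292.]
top dipper 0.66 [ 0.501 -0.434  0.044] [506. 241.]
top rack 0.6 [0.525 0.277 0.012] [197. 231.]
top rack 0.21 [0.539 0.247 0.12 ] [198. 219.]
top straight_dipper 0.97 [ 0.462 -0.081  0.007] [349. 258.]
```

View pics/side0.png

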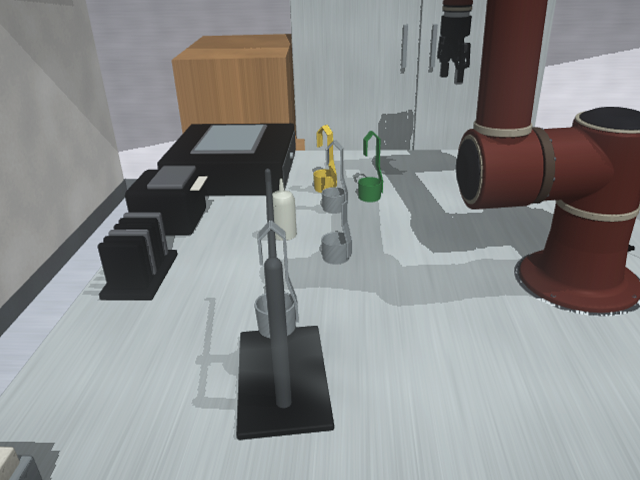

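View pics/top0.png

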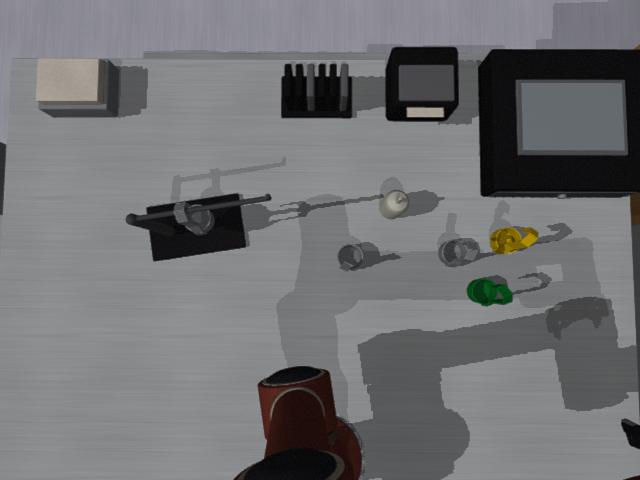

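Run:
```python
from h import *
a=cv2.imread('pics/top0.png')[205:305,415:555];b=cv2.imread('pics/side0.png')[120:280,290:400]
A=cv2.resize(a,None,fx=3.5,fy=3.5,interpolation=2);B=cv2.resize(b,None,fx=2.8,fy=2.8,interpolation=2)
o=np.zeros((450,800,3),np.uint8);o[:A.shape[0],:A.shape[1]]=A;o[:B.shape[0],490:490+B.shape[1]]=B
cv2.imwrite('pics/crop.png',o)
c=cam('top')
p=ray(c,(134,219),.246);q=ray(c,(268,197),.258);print('post',p,'tip',q,np.linalg.norm(p-q),np.degrees(np.arctan2(*(q-p)[[0,1]])))
for uv in((150,207),(242,194),(246,247),(155,260)):print(ray(c,uv,.012))
print('side',ray(cam('side'),(284,404),.012))
```

```text
post [0.52341955 0.33306446 0.246     ] tip [0.56355185 0.08376133 0.258     ] 0.25279764919053854 170.8550993057474
[0.58044479 0.39016352 0.012     ]
[0.61233555 0.17328335 0.012     ]
[0.48673368 0.1618565  0.012     ]
[0.45532463 0.37463885 0.012     ]
side [0.52401124 0.34663628 0.012     ]
```

View pics/crop.png

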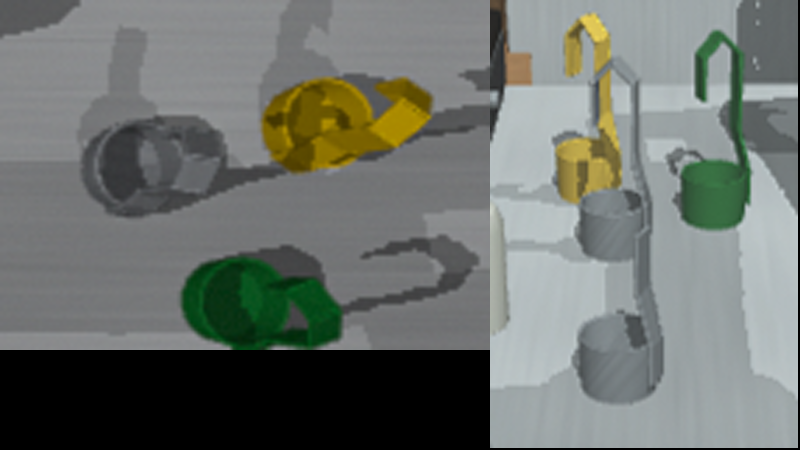

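```bash
cat >> h.py <<'E'
def Rt(yaw):  # tool down, tool y at heading yaw (deg)
    a=np.radians(yaw);y=np.array([np.cos(a),np.sin(a),0]);z=np.array([0,0,-1.]);return np.c_[np.cross(y,z),y,z]
def go(pos,yaw,P=None,yaw0=None):
    s=bot.read_state();R0=Rn.from_rotvec(s['eef_rot']).as_matrix() if yaw0 is None else Rt(yaw0)
    P=s['tool_pos'] if P is None else np.array(P)
    d=R0.T@(np.array(pos)-P)/.5;w=Rn.from_matrix(R0.T@Rt(yaw)).as_rotvec(degrees=True)/45
    print('t',d.round(4),'w',w.round(4),'heading',np.degrees(np.arctan2(R0[1,1],R0[0,1])).round(2))
E
python3 - <<'E'
from h import *
print(np.array(bot.camera_model('wrist')['mount']).round(3),bot.camera_model('wrist')['fx'])
go([.43,-.33,.36],0)
E
```

```text
[[-0.001 -0.945 -0.328  0.084]
 [ 1.    -0.001 -0.001 -0.   ]
 [ 0.001 -0.328  0.945 -0.142]
 [ 0.     0.     0.     1.   ]] 366.76789746523536
t [ 0.6486 -0.3813 -0.2576] w [-2.0000e-04 -3.0000e-04 -1.6501e+00] heading -74.26
```

Call:
carry_out --moves '[{"tx": 0.1,"ty": -0.06,"tz": -0.1,"wz": -0.24},{"tx": 0.2,"ty": -0.13,"tz": -0.2,"wz": -0.48},{"tx": 0.3,"ty": -0.2,"tz": -0.26,"wz": -0.7},{"tx": 0.4,"ty": -0.26,"tz": -0.26,"wz": -0.9},{"tx": 0.5,"ty": -0.32,"tz": -0.26,"wz": -1},{"tx": 0.6,"ty": -0.36,"tz": -0.26,"wz": -1},{"tx": 0.65,"ty": -0.38,"tz": -0.26,"wz": -1},{"tx": 0.65,"ty": -0.38,"tz": -0.26,"wz": -1}]'

```text
$.moves[0]: bad value
```

Run:
```python
from h import *
go([.475,-.30,.36],0);s=bot.read_state();print(s['t'],s['tool_pos'])
```

```text
t [ 0.7515 -0.4146 -0.2576] w [-2.0000e-04 -3.0000e-04 -1.6501e+00] heading -74.26
0.4 [ 0.16957986 -0.60145771  0.23112006]
```

Call:
carry_out --moves '[{"tx": 0.1,"ty": -0.06,"tz": -0.1,"wx": 0,"wy": 0,"wz": -0.24,"claw": 0},{"tx": 0.2,"ty": -0.13,"tz": -0.2,"wx": 0,"wy": 0,"wz": -0.48,"claw": 0},{"tx": 0.31,"ty": -0.2,"tz": -0.26,"wx": 0,"wy": 0,"wz": -0.7,"claw": 0},{"tx": 0.42,"ty": -0.26,"tz": -0.26,"wx": 0,"wy": 0,"wz": -0.9,"claw": 0},{"tx": 0.53,"ty": -0.32,"tz": -0.26,"wx": 0,"wy": 0,"wz": -1,"claw": 0},{"tx": 0.64,"ty": -0.38,"tz": -0.26,"wx": 0,"wy": 0,"wz": -1,"claw": 0},{"tx": 0.75,"ty": -0.415,"tz": -0.26,"wx": 0,"wy": 0,"wz": -1,"claw": 0},{"tx": 0.75,"ty": -0.415,"tz": -0.26,"wx": 0,"wy": 0,"wz": -1,"claw": 0}]' --force 40

```text
t: 1.4
tool_pos: [0.4761, -0.2978, 0.3615]
eef_rot: [2.708, 1.592, 0.001]
ft_force: [-0.7, 0.0, -0.1]
finger_gap: 0.0858
grip_force: 0.0
```

Run:
```python
from h import *
go([.475,-.30,.36],0);s=bot.read_state();print(s['t'],s['tool_pos'],s['dq'].round(2) if hasattr(s['dq'],'round') else s['dq'])
```

```text
t [-0.0049  0.0003  0.0031] w [ 8.000e-04 -1.000e-04 -6.462e-01] heading -29.08
1.4 [ 0.47608305 -0.2977775   0.36154134] [ 0.41  0.19 -0.17 -0.01 -0.01  0.42]
```

Call:
carry_out --moves '[{"tx": 0,"ty": 0,"tz": 0,"wx": 0,"wy": 0,"wz": -0.22,"claw": 0},{"tx": 0,"ty": 0,"tz": 0,"wx": 0,"wy": 0,"wz": -0.44,"claw": 0},{"tx": 0,"ty": 0,"tz": 0,"wx": 0,"wy": 0,"wz": -0.64,"claw": 0},{"tx": 0,"ty": 0,"tz": 0,"wx": 0,"wy": 0,"wz": -0.64,"claw": 0},{"tx": 0,"ty": 0,"tz": 0,"wx": 0,"wy": 0,"wz": -0.64,"claw": 0}]'

```text
t: 2.02
tool_pos: [0.4742, -0.3001, 0.3613]
eef_rot: [2.233, 2.21, -0.0]
ft_force: [0.3, -0.1, -0.2]
finger_gap: 0.0857
grip_force: 0.0
```

Run:
```python
from h import *
c,im=shot('wrist','w0.png');find('wrist',c,'dipper')
s=bot.read_state();print(s['t'],s['tool_pos'],s['eef_rot'])
np.savez('w0.npz',K=c[0],R=c[1],t=c[2])
```

```text
wrist dipper 0.77 [ 0.382 -0.382  0.043] [254. 244.]
wrist dipper 0.72 [ 0.496 -0.433  0.047] [339. 279.]
wrist dipper 0.56 [ 0.475 -0.316  0.035] [323. 193.]
2.125 [ 0.47417856 -0.30009493  0.36132424] [2.23184373e+00 2.21095211e+00 2.53643218e-05]
```

View pics/w0.png

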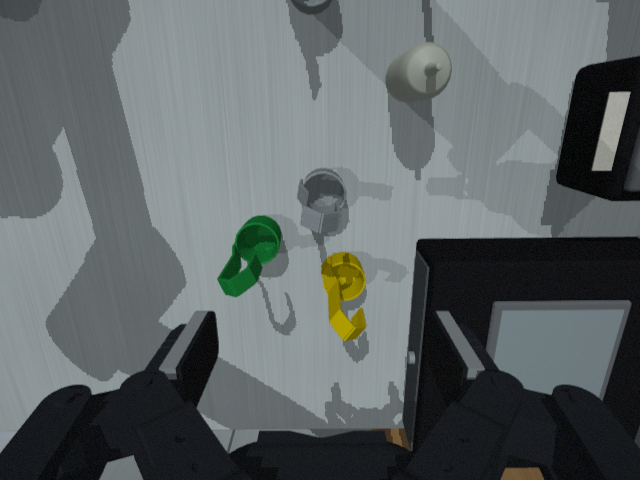

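```bash
cat >> h.py <<'E'
def wire(x,y,yaw,z0=0):
    S=[(-19,85),(-19,155),(0,175),(19,155),(19,115)]
    L=[np.array([(a,w,h) for a,h in S]) for w in(-10,10)]+[np.array([(a,-10,h),(a,10,h)]) for a,h in S]
    th=np.linspace(0,2*np.pi,40);L+=[np.c_[30*np.cos(th),30*np.sin(th),0*th+h] for h in(0,45)]
    Rz=Rn.from_euler('z',yaw,degrees=True).as_matrix()
    return [(l/1000.)@Rz.T+[x,y,z0] for l in L]
def overlay(img,c,poses,x0,y0,w,h,k):
    o=[]
    for p in [None]+poses:
        A=cv2.resize(img[y0:y0+h,x0:x0+w],None,fx=k,fy=k,interpolation=cv2.INTER_CUBIC)
        for l in (wire(*p) if p else []):
            u=((proj(c,l)-[x0,y0]+.5)*k).astype(np.int32);cv2.polylines(A,[u],False,(0,0,255),1)
        o.append(A)
    return np.hstack(o)
E
python3 - <<'E'
from h import *
d=np.load('w0.npz');c=(d['K'],d['R'],d['t']);I=cv2.imread('pics/w0.png')
a=overlay(I,c,[(.475,-.314,0),(.475,-.314,-12)],286,158,80,88,3.3)
T=cv2.imread('pics/top0.png');b=overlay(T,cam('top'),[(.475,-.314,0),(.475,-.314,-12)],430,225,60,60,4.4)
o=np.zeros((600,800,3),np.uint8);o[:a.shape[0],:a.shape[1]]=a;b=b[:300];o[300:300+b.shape[0],:b.shape[1]]=b
cv2.imwrite('pics/ov.png',o)
E
```

```text
(no output)
```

View pics/ov.png

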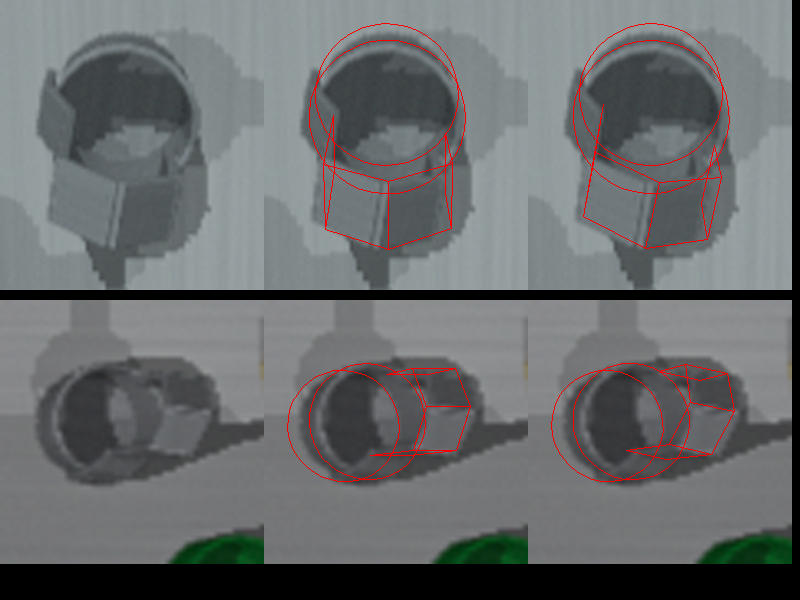

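Run:
```python
from h import *
from scipy.optimize import least_squares as ls
d=np.load('w0.npz');c=(d['K'],d['R'],d['t'])
uv=np.array([(58,157),(49,218),(124,182),(112,247),(180,177),(167,240)])/3.3+[286,158]-.5
M=np.array([(-19,10,155),(-19,-10,155),(0,10,175),(0,-10,175),(19,10,155),(19,-10,155)])/1000
f=lambda p:(proj(c,M@Rn.from_euler('z',p[2]).as_matrix().T+[p[0],p[1],0])-uv).ravel()
r=ls(f,[.475,-.314,-.2]);x=r.x;print(x,np.degrees(x[2]),r.fun.round(1))
y=np.degrees(x[2]);P=[x[0],x[1],.118]
go([x[0],x[1],.36],y)
I=cv2.imread('pics/w0.png');a=overlay(I,c,[(x[0],x[1],y)],286,158,80,88,4)
T=cv2.imread('pics/top0.png');b=overlay(T,cam('top'),[(x[0],x[1],y)],430,225,60,60,4)[:248]
# rack: fit post top / tip, hung dipper
ct=cam('top');S=cv2.imread('pics/side0.png');cs=cam('side')
def rack(p):
    R=Rn.from_euler('z',p[2],degrees=True).as_matrix()
    return np.array([(0,0,.012),(0,0,.246),(0,0,.235),(0,-.26,.235),(0,-.26,.260)])@R.T+[p[0],p[1],0]
obs=[(ct,1,(134,219)),(ct,4,(268,197)),(cs,1,(274,262)),(cs,4,(268,172)),(cs,0,(284,404))]
g=lambda p:np.concatenate([proj(k,rack(p)[i])[0]-u for k,i,u in obs])
rr=ls(g,[.52,.34,9]);print('rack',rr.x,rr.fun.round(1))
def draw(I,k,x0,y0,w,h,s):
    A=cv2.resize(I[y0:y0+h,x0:x0+w],None,fx=s,fy=s,interpolation=2)
    q=((proj(k,rack(rr.x))-[x0,y0]+.5)*s).astype(np.int32);cv2.polylines(A,[q],False,(0,0,255),1);return A
A=draw(T,ct,115,180,165,90,2.4);B=draw(S,cs,230,160,110,255,1.3)
o=np.zeros((600,800,3),np.uint8);
o[:240,:a.shape[1]*240//a.shape[0]]=cv2.resize(a[:240],(a.shape[1]*240//a.shape[0],240)) if 0 else a[:240,:a.shape[1]*240//a.shape[0]]
o[0:240,660:660+0]=0
o[250:250+A.shape[0],:A.shape[1]]=A;o[250:250+B.shape[0],420:420+B.shape[1]]=B
cv2.imwrite('pics/ov2.png',o)
```

```text
[ 0.47232439 -0.31417614 -0.18856033] -10.803711050499555 [-0.1 -0.8 -0.6  0.1 -0.8  0.3 -1.   0.8  1.2 -0.2  1.3 -0.2]
t [-0.0282 -0.0034  0.0026] w [0.     0.     0.2281] heading -0.54
rack [0.52346693 0.34285193 8.9293974 ] [-5.3 -0.  -1.3 -0.3 -0.6 -4.1  0.3 -3.3  0.7 -2. ]
```

View pics/ov2.png

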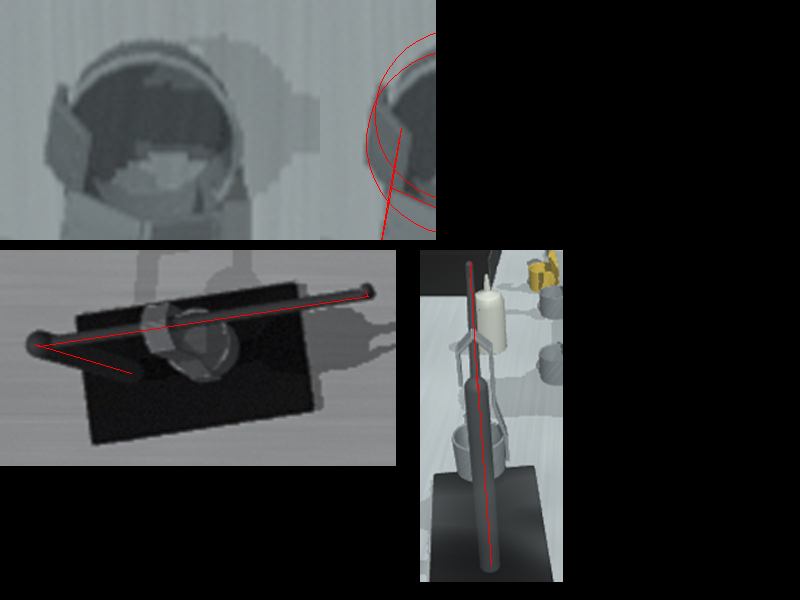

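Call:
carry_out --moves '[{"tx": -0.028,"ty": -0.004,"tz": 0.1,"wx": 0,"wy": 0,"wz": 0.228,"claw": 0},{"tx": -0.028,"ty": -0.004,"tz": 0.2,"wx": 0,"wy": 0,"wz": 0.228,"claw": 0},{"tx": -0.028,"ty": -0.004,"tz": 0.3,"wx": 0,"wy": 0,"wz": 0.228,"claw": 0},{"tx": -0.028,"ty": -0.004,"tz": 0.38,"wx": 0,"wy": 0,"wz": 0.228,"claw": 0},{"tx": -0.028,"ty": -0.004,"tz": 0.44,"wx": 0,"wy": 0,"wz": 0.228,"claw": 0},{"tx": -0.028,"ty": -0.004,"tz": 0.486,"wx": 0,"wy": 0,"wz": 0.228,"claw": 0},{"tx": -0.028,"ty": -0.004,"tz": 0.486,"wx": 0,"wy": 0,"wz": 0.228,"claw": 0},{"tx": -0.028,"ty": -0.004,"tz": 0.486,"wx": 0,"wy": 0,"wz": 0.228,"claw": 0}]'

```text
t: 3.12
tool_pos: [0.4726, -0.3146, 0.1195]
eef_rot: [2.418, 2.003, 0.0]
ft_force: [0.2, -0.5, 0.5]
finger_gap: 0.0852
grip_force: 0.0
```

Run:
```python
from h import *
c,im=shot('wrist','w1.png');go([.4723,-.3142,.118],-10.8)
I=cv2.imread('pics/w1.png');a=overlay(I,c,[(.4723,-.3142,-10.8)],160,120,320,360,1.2)
cv2.imwrite('pics/ov3.png',a)
```

```text
t [ 0.0009 -0.0014  0.0041] w [0.003  0.0017 0.0014] heading -10.73
```

View pics/ov3.png

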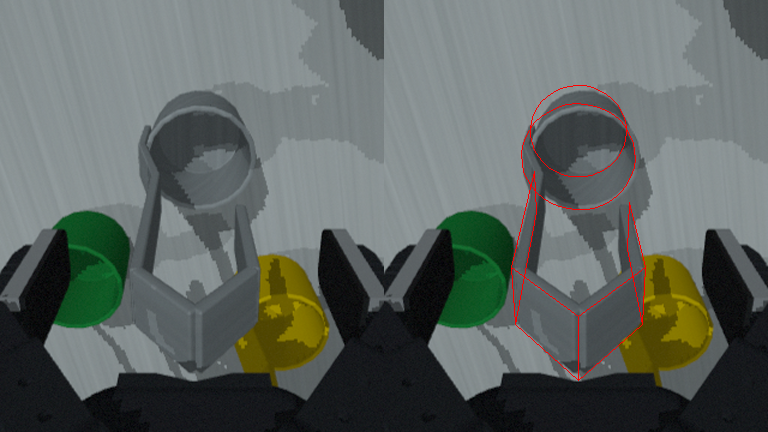

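Call:
carry_out --moves '[{"tx": 0,"ty": 0,"tz": 0,"wx": 0,"wy": 0,"wz": 0,"claw": 255},{"tx": 0,"ty": 0,"tz": 0,"wx": 0,"wy": 0,"wz": 0,"claw": 255},{"tx": 0,"ty": 0,"tz": 0,"wx": 0,"wy": 0,"wz": 0,"claw": 255},{"tx": 0,"ty": 0,"tz": 0,"wx": 0,"wy": 0,"wz": 0,"claw": 255},{"tx": 0,"ty": 0,"tz": -0.06,"wx": 0,"wy": 0,"wz": 0,"claw": 255},{"tx": 0,"ty": 0,"tz": -0.14,"wx": 0,"wy": 0,"wz": 0,"claw": 255},{"tx": 0,"ty": 0,"tz": -0.24,"wx": 0,"wy": 0,"wz": 0,"claw": 255},{"tx": 0,"ty": 0,"tz": -0.34,"wx": 0,"wy": 0,"wz": 0,"claw": 255},{"tx": 0,"ty": 0,"tz": -0.42,"wx": 0,"wy": 0,"wz": 0,"claw": 255},{"tx": 0,"ty": 0,"tz": -0.42,"wx": 0,"wy": 0,"wz": 0,"claw": 255}]' --force 40

```text
t: 4.42
tool_pos: [0.4732, -0.315, 0.3326]
eef_rot: [2.414, 2.0, 0.002]
ft_force: [1.3, -0.2, -1.7]
finger_gap: 0.0374
grip_force: 41.0
```

Run:
```python
from h import *
go([.571,.030,.33],8.93)
c=cam('top');print(ray(c,(394,203),.1))
```

```text
t [0.7143 0.064  0.003 ] w [ 0.0071  0.0061 -0.4365] heading -10.71
[ 0.57838445 -0.17216679  0.1       ]
```

Call:
carry_out --moves '[{"tx": 0.05,"ty": 0,"tz": 0,"wx": 0,"wy": 0,"wz": -0.05,"claw": 255},{"tx": 0.14,"ty": 0.01,"tz": 0,"wx": 0,"wy": 0,"wz": -0.1,"claw": 255},{"tx": 0.25,"ty": 0.02,"tz": 0,"wx": 0,"wy": 0,"wz": -0.16,"claw": 255},{"tx": 0.36,"ty": 0.03,"tz": 0,"wx": 0,"wy": 0,"wz": -0.22,"claw": 255},{"tx": 0.47,"ty": 0.04,"tz": 0,"wx": 0,"wy": 0,"wz": -0.3,"claw": 255},{"tx": 0.57,"ty": 0.05,"tz": 0,"wx": 0,"wy": 0,"wz": -0.36,"claw": 255},{"tx": 0.65,"ty": 0.06,"tz": 0,"wx": 0,"wy": 0,"wz": -0.42,"claw": 255},{"tx": 0.7,"ty": 0.064,"tz": 0,"wx": 0,"wy": 0,"wz": -0.436,"claw": 255},{"tx": 0.714,"ty": 0.064,"tz": 0,"wx": 0,"wy": 0,"wz": -0.436,"claw": 255},{"tx": 0.714,"ty": 0.064,"tz": 0,"wx": 0,"wy": 0,"wz": -0.436,"claw": 255}]'

```text
t: 5.68
tool_pos: [0.5694, 0.0306, 0.3267]
eef_rot: [-2.041, -2.386, 0.003]
ft_force: [-0.1, -0.3, -1.0]
finger_gap: 0.0377
grip_force: 41.0
```

Run:
```python
from h import *
go([.571,.030,.222],8.93)
c,im=shot('wrist','w2.png');np.savez('w2.npz',K=c[0],R=c[1],t=c[2])
s=bot.read_state();print(s['tool_pos'],s['finger_gap'])
```

```text
t [-0.0016  0.0035  0.2095] w [-0.0032 -0.0001 -0.0005] heading 8.91
[0.56948778 0.0300813  0.32718877] 0.037856408159964744
```

View pics/w2.png

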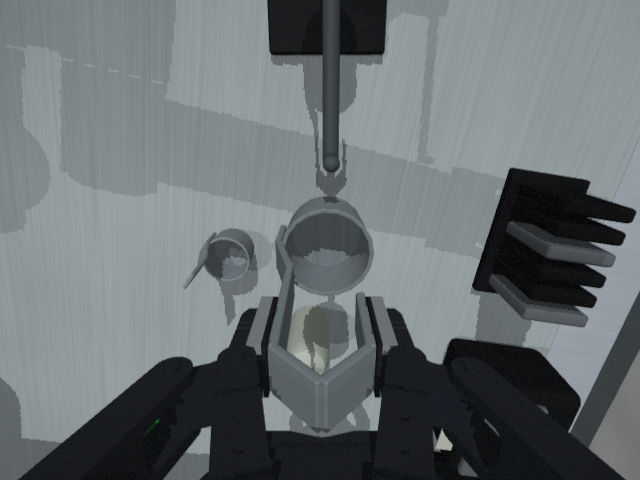

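Run:
```python
from h import *
d=np.load('w2.npz');c=(d['K'],d['R'],d['t'])
P=np.array([.5695,.0303,.327]);R=Rt(8.91)
for uv,z in(((331,160),.257),((330.5,60),.235),((331,5),.235),((321.5,428),.327+.057),((322,380),.327+.057)):
    X=ray(c,uv,z);print(X.round(4),'tool',(R.T@(X-P)).round(4))
print(proj(c,[P+R@[0.0,0,-.057]]))
I=cv2.cvtColor(cv2.imread('pics/w2.png'),6).astype(int)
for r in(20,60,100,130):
    print(r,np.flatnonzero(I[r,310:350]<95)[[0,-1]]+310)
```

```text
[0.5651 0.0892 0.257 ] tool [0.0589 0.0048 0.07  ]
[0.5565 0.1428 0.235 ] tool [0.1131 0.0046 0.092 ]
[0.5523 0.17   0.235 ] tool [0.1407 0.0047 0.092 ]
[0.5699 0.0262 0.384 ] tool [-0.0041 -0.0002 -0.057 ]
[0.5674 0.0435 0.384 ] tool [ 0.0133 -0.     -0.057 ]
[[322.18506295 417.11767349]]
20 [310 349]
60 [322 339]
100 [322 339]
130 [323 338]
```

Call:
carry_out --moves '[{"tx": 0,"ty": 0.009,"tz": 0.06,"wx": 0,"wy": 0,"wz": 0,"claw": 255},{"tx": 0,"ty": 0.009,"tz": 0.13,"wx": 0,"wy": 0,"wz": 0,"claw": 255},{"tx": 0,"ty": 0.009,"tz": 0.19,"wx": 0,"wy": 0,"wz": 0,"claw": 255},{"tx": 0,"ty": 0.009,"tz": 0.203,"wx": 0,"wy": 0,"wz": 0,"claw": 255},{"tx": 0,"ty": 0.009,"tz": 0.203,"wx": 0,"wy": 0,"wz": 0,"claw": 255},{"tx": 0.03,"ty": 0.009,"tz": 0.203,"wx": 0,"wy": 0,"wz": 0,"claw": 255},{"tx": 0.06,"ty": 0.009,"tz": 0.203,"wx": 0,"wy": 0,"wz": 0,"claw": 255},{"tx": 0.06,"ty": 0.009,"tz": 0.203,"wx": 0,"wy": 0,"wz": 0,"claw": 255},{"tx": 0.06,"ty": 0.009,"tz": 0.203,"wx": 0,"wy": 0,"wz": 0,"claw": 255}]'

```text
t: 6.85
tool_pos: [0.5698, 0.0615, 0.2272]
eef_rot: [2.041, 2.388, 0.0]
ft_force: [-0.1, -0.3, -0.1]
finger_gap: 0.0374
grip_force: 40.9
```

Run:
```python
from h import *
c,im=shot('wrist','w3.png');cs,im=shot('side','s3.png')
s=bot.read_state();print(s['tool_pos'],s['eef_rot'])
a=cv2.imread('pics/w3.png')[40:480,130:510];b=cv2.imread('pics/s3.png')[60:350,190:400]
b=cv2.resize(b,None,fx=1.5,fy=1.5,interpolation=2);o=np.zeros((450,800,3),np.uint8)
o[:440,:380]=a;o[:435,400:400+b.shape[1]]=b;cv2.imwrite('pics/c3.png',o)
```

```text
[0.56977009 0.06105403 0.22688731] [ 2.04208846e+00  2.38707675e+00 -8.85237062e-05]
```

View pics/c3.png

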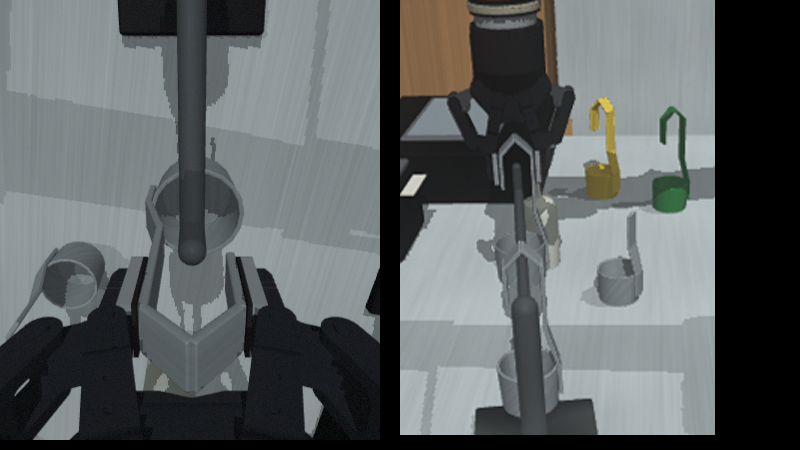

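Call:
carry_out --moves '[{"tx": 0.02,"ty": 0,"tz": 0,"wx": 0,"wy": 0,"wz": 0,"claw": 255},{"tx": 0.05,"ty": 0,"tz": 0,"wx": 0,"wy": 0,"wz": 0,"claw": 255},{"tx": 0.08,"ty": 0,"tz": 0,"wx": 0,"wy": 0,"wz": 0,"claw": 255},{"tx": 0.11,"ty": 0,"tz": 0,"wx": 0,"wy": 0,"wz": 0,"claw": 255},{"tx": 0.14,"ty": 0,"tz": 0,"wx": 0,"wy": 0,"wz": 0,"claw": 255},{"tx": 0.165,"ty": 0,"tz": 0,"wx": 0,"wy": 0,"wz": 0,"claw": 255},{"tx": 0.18,"ty": 0,"tz": 0,"wx": 0,"wy": 0,"wz": 0,"claw": 255},{"tx": 0.18,"ty": 0,"tz": 0,"wx": 0,"wy": 0,"wz": 0,"claw": 255},{"tx": 0.18,"ty": 0,"tz": 0,"wx": 0,"wy": 0,"wz": 0,"claw": 255}]'

```text
t: 8.07
tool_pos: [0.5559, 0.1498, 0.2268]
eef_rot: [2.043, 2.387, -0.0]
ft_force: [1.0, -0.2, -1.1]
finger_gap: 0.0377
grip_force: 41.0
```

Run:
```python
from h import *
c,im=shot('wrist','w4.png');cs,im=shot('side','s4.png')
s=bot.read_state();print(s['tool_pos'],s['ft_force']);d=s['tool_pos']-np.array([.5235,.3429,0])
a=np.radians(8.93);print('along',d@[np.sin(a),-np.cos(a),0],'across',d@[np.cos(a),np.sin(a),0])
a=cv2.imread('pics/w4.png')[0:480,130:510];b=cv2.imread('pics/s4.png')[60:360,190:400]
b=cv2.resize(b,None,fx=1.5,fy=1.5,interpolation=2);o=np.zeros((480,800,3),np.uint8)
o[:480,:380]=a;o[:450,400:400+b.shape[1]]=b;cv2.imwrite('pics/c4.png',o)
```

```text
[0.55590745 0.14958638 0.22679518] [-0.88296294  0.05024875 -0.74154216]
along 0.19600094053895278 across 0.0020070124740079742
```

View pics/c4.png

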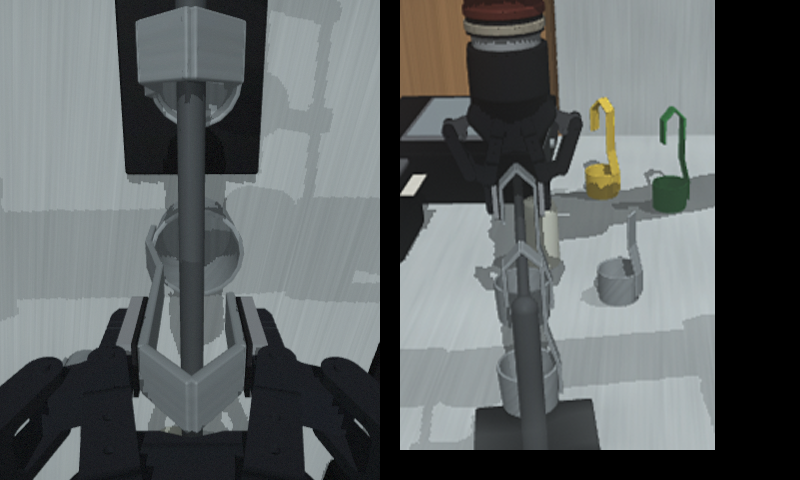

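Call:
carry_out --moves '[{"tx": 0,"ty": 0,"tz": 0.025,"wx": 0,"wy": 0,"wz": 0,"claw": 255},{"tx": 0,"ty": 0,"tz": 0.05,"wx": 0,"wy": 0,"wz": 0,"claw": 255},{"tx": 0,"ty": 0,"tz": 0.06,"wx": 0,"wy": 0,"wz": 0,"claw": 255},{"tx": 0,"ty": 0,"tz": 0.066,"wx": 0,"wy": 0,"wz": 0,"claw": 255},{"tx": 0,"ty": 0,"tz": 0.066,"wx": 0,"wy": 0,"wz": 0,"claw": 255},{"tx": 0,"ty": 0,"tz": 0.066,"wx": 0,"wy": 0,"wz": 0,"claw": 255}]'

```text
t: 8.93
tool_pos: [0.5561, 0.1501, 0.1943]
eef_rot: [2.042, 2.387, 0.001]
ft_force: [-0.7, 0.4, -0.8]
finger_gap: 0.0376
grip_force: 40.9
```

Call:
carry_out --moves '[{"tx": 0,"ty": 0,"tz": 0.002,"wx": 0,"wy": 0,"wz": 0,"claw": 255},{"tx": 0,"ty": 0,"tz": 0.004,"wx": 0,"wy": 0,"wz": 0,"claw": 255},{"tx": 0,"ty": 0,"tz": 0.004,"wx": 0,"wy": 0,"wz": 0,"claw": 255}]'

```text
t: 9.3
tool_pos: [0.5559, 0.1501, 0.1921]
eef_rot: [2.042, 2.387, 0.0]
ft_force: [-0.9, -0.5, -0.4]
finger_gap: 0.0376
grip_force: 41.2
```

Call:
carry_out --moves '[{"tx": 0,"ty": 0,"tz": 0.002,"wx": 0,"wy": 0,"wz": 0,"claw": 255},{"tx": 0,"ty": 0,"tz": 0.003,"wx": 0,"wy": 0,"wz": 0,"claw": 255},{"tx": 0,"ty": 0,"tz": 0.003,"wx": 0,"wy": 0,"wz": 0,"claw": 255}]'

```text
t: 9.68
tool_pos: [0.556, 0.1501, 0.192]
eef_rot: [2.042, 2.387, 0.001]
ft_force: [-4.1, -1.0, 5.1]
finger_gap: 0.0376
grip_force: 41.9
```

Call:
carry_out --moves '[{"tx": 0,"ty": 0,"tz": 0.002,"wx": 0,"wy": 0,"wz": 0,"claw": 140},{"tx": 0,"ty": 0,"tz": 0.002,"wx": 0,"wy": 0,"wz": 0,"claw": 125},{"tx": 0,"ty": 0,"tz": 0.002,"wx": 0,"wy": 0,"wz": 0,"claw": 110},{"tx": 0,"ty": 0,"tz": 0.002,"wx": 0,"wy": 0,"wz": 0,"claw": 80},{"tx": 0,"ty": 0,"tz": 0.002,"wx": 0,"wy": 0,"wz": 0,"claw": 40},{"tx": 0,"ty": 0,"tz": 0.002,"wx": 0,"wy": 0,"wz": 0,"claw": 0},{"tx": 0,"ty": 0,"tz": 0.002,"wx": 0,"wy": 0,"wz": 0,"claw": 0},{"tx": 0,"ty": 0,"tz": 0.002,"wx": 0,"wy": 0,"wz": 0,"claw": 0},{"tx": 0,"ty": 0,"tz": 0.002,"wx": 0,"wy": 0,"wz": 0,"claw": 0}]'

```text
t: 10.8
tool_pos: [0.5558, 0.15, 0.1893]
eef_rot: [2.042, 2.387, 0.0]
ft_force: [-0.4, -0.0, -0.1]
finger_gap: 0.0851
grip_force: 0.0
```

Free of contact; rise straight up and wait.

Call:
carry_out --moves '[{"tx": 0,"ty": 0,"tz": -0.03,"wx": 0,"wy": 0,"wz": 0,"claw": 0},{"tx": 0,"ty": 0,"tz": -0.08,"wx": 0,"wy": 0,"wz": 0,"claw": 0},{"tx": 0,"ty": 0,"tz": -0.14,"wx": 0,"wy": 0,"wz": 0,"claw": 0},{"tx": 0,"ty": 0,"tz": -0.22,"wx": 0,"wy": 0,"wz": 0,"claw": 0},{"tx": 0,"ty": 0,"tz": -0.3,"wx": 0,"wy": 0,"wz": 0,"claw": 0},{"tx": 0,"ty": 0,"tz": -0.32,"wx": 0,"wy": 0,"wz": 0,"claw": 0},{"tx": 0,"ty": 0,"tz": -0.32,"wx": 0,"wy": 0,"wz": 0,"claw": 0},{"tx": 0,"ty": 0,"tz": -0.32,"wx": 0,"wy": 0,"wz": 0,"claw": 0},{"tx": 0,"ty": 0,"tz": -0.32,"wx": 0,"wy": 0,"wz": 0,"claw": 0},{"tx": 0,"ty": 0,"tz": -0.32,"wx": 0,"wy": 0,"wz": 0,"claw": 0}]'

```text
t: 12.05
tool_pos: [0.5555, 0.15, 0.3481]
eef_rot: [-2.041, -2.386, 0.002]
ft_force: [0.2, -0.4, 0.5]
finger_gap: 0.0853
grip_force: 0.0
```

Call:
carry_out --moves '[{"tx": 0,"ty": 0,"tz": 0,"wx": 0,"wy": 0,"wz": 0,"claw": 0},{"tx": 0,"ty": 0,"tz": 0,"wx": 0,"wy": 0,"wz": 0,"claw": 0},{"tx": 0,"ty": 0,"tz": 0,"wx": 0,"wy": 0,"wz": 0,"claw": 0},{"tx": 0,"ty": 0,"tz": 0,"wx": 0,"wy": 0,"wz": 0,"claw": 0},{"tx": 0,"ty": 0,"tz": 0,"wx": 0,"wy": 0,"wz": 0,"claw": 0},{"tx": 0,"ty": 0,"tz": 0,"wx": 0,"wy": 0,"wz": 0,"claw": 0},{"tx": 0,"ty": 0,"tz": 0,"wx": 0,"wy": 0,"wz": 0,"claw": 0},{"tx": 0,"ty": 0,"tz": 0,"wx": 0,"wy": 0,"wz": 0,"claw": 0},{"tx": 0,"ty": 0,"tz": 0,"wx": 0,"wy": 0,"wz": 0,"claw": 0},{"tx": 0,"ty": 0,"tz": 0,"wx": 0,"wy": 0,"wz": 0,"claw": 0}]'

```text
t: 13.3
tool_pos: [0.5558, 0.15, 0.3493]
eef_rot: [2.042, 2.387, -0.0]
ft_force: [0.3, -0.3, -0.3]
finger_gap: 0.0854
grip_force: 0.0
```

Run:
```python
from h import *
shot('side','s5.png');A=[];
for i in range(8): A.append(shot('side')[1].astype(int)[100:420,200:330])
print('motion px',[(abs(A[0]-a).max(2)>60).sum() for a in A[1:]])
shot('wrist','w5.png')
b=cv2.resize(cv2.imread('pics/s5.png')[80:380,190:390],None,fx=1.6,fy=1.6,interpolation=2)
o=np.zeros((480,800,3),np.uint8);o[:,:460]=cv2.imread('pics/w5.png')[:,90:550];o[:480,470:790]=b;cv2.imwrite('pics/c5.png',o)
```

```text
motion px [np.int64(0), np.int64(0), np.int64(0), np.int64(0), np.int64(0), np.int64(0), np.int64(0)]
```

View pics/c5.png

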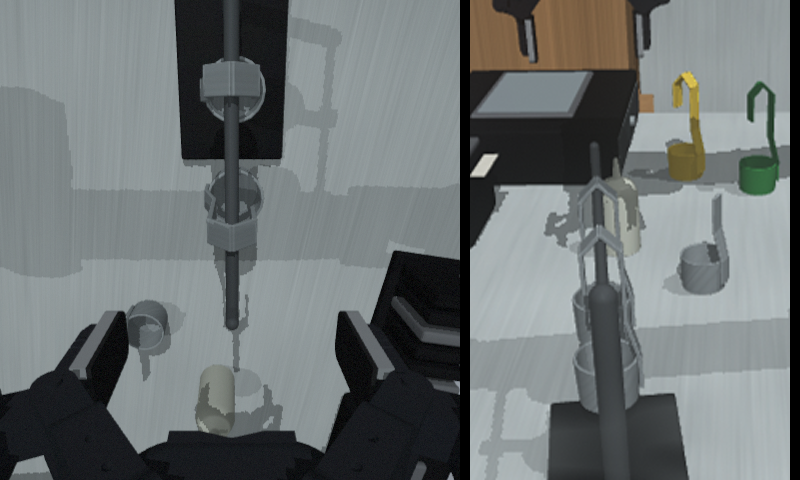

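Both dippers hang plumb and still on the arm, and the straight dipper stands upright where it was.

```bash
python3 -c "
from bench import bot
print(bot.job_done())"
```

```text
the job is handed in; nothing more can be done
None
```

The second dipper hangs straight and still on the arm, about 190 mm from the post, with the first dipper still hanging beside it and the straight-handled one upright where it was. I handed the job in after about 14 s of robot time, and the hand-in returned no verdict.

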